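# Fetch the wax tin from under the drying rack with the reacher

## Task

The wax tin has slid under the low wire drying rack, where no hand gets in. Lift the reacher out of its cradle by its stem, lay it flat on the table with its open jaws round the tin under the rack and let go of it; then take it again across handle and trigger, squeeze the trigger fully home so that the jaws close on the tin, and keep it squeezed while you draw the tin straight out until the side nearest the rack is about 5 cm clear of the rack's front. Let the trigger go so that the jaws open, and leave the tin standing and the reacher lying flat on the table, without tipping the tin or shifting the other things on the table.

Things in the scene. Friction and masses are not known exactly. Their poses are not given: they have to be found in the camera images.
- wax_tin: Round closed tin, metal side and a wider lid, 74 mm in diameter, 40 mm high, 0.24 kg; the only round tin with a lid. It stands upright under the drying rack. Origin: centre of its underside; z up.
- drying_rack: Low steel wire rack, fixed: 160 mm deep (x) by 230 mm wide (y), top of its wires 59 mm above the table, 49 mm clear under the front rail, a leg of 14 mm at each corner, so the front is open over 216 mm. Origin: centre of its underside; x points from the open front into the gap, z up. A dark offcut is fixed on its back part.
- rack_front (a point): Point on the table under the middle of the rack's front rail; axes as the rack's: x into the gap, y along the front. The rack's front plane is x = 0 here. The tin's centre starts 55 to 75 mm behind it.
- cradle: Plywood cradle, fixed, that holds the reacher: a 4 mm floor under handle and stem and 24 mm high walls close beside and behind handle and trigger; stem and jaws are free. Same axes as the reacher lying in it; origin on the table, 4 mm below the reacher's. Lift the reacher at least 30 mm straight up to clear it.
- reacher: Small hand reacher, 0.31 kg, 291 mm long, lying flat, 24 mm high. Origin: on its underside below the middle of the stem, near the centre of mass; 0 above the table when laid down. x points along the tool to the jaws, y to the trigger's side, z up. Handle frame x -132 to -32 mm, bare stem x -32 to +59, yoke (84 mm wide) x 59 to 71, jaws on to x = 159.
- reacher_stem (a point): Middle of the aluminium stem, half way up (12 mm above the underside), at reacher x = 0, y = 0; axes as the reacher's. The stem is 16 mm wide (y) and 22 mm high: grip it here across y to lift the reacher.
- reacher_grip (a point): Middle of handle and trigger, at reacher x = -82, y = +1, 12 mm above the underside; axes as the reacher's. Black fixed handle: outer face at y = -26; grey trigger bar, 68 mm long: outer face at y = +28 released, +14 squeezed home. Grip across y: 54 mm wide released, 40 mm squeezed (its middle then at reacher y = -6).
- reacher_jaws (a point): Centre of the jaws, where the middle of the tin belongs: reacher x = +120, y = 0, 12 mm above the underside; axes as the reacher's. The two jaws swing sideways about pivots in the yoke, 6 to 25 mm above the underside. Released: 142 mm wide outside, mouth 110 mm wide. Squeezed home they close round the 74 mm tin, tips behind it.
- reacher_trigger (a joint): Travel of the sprung trigger bar towards the fixed handle in m: 0 released (jaws open), 0.014 squeezed home against its stop (jaws closed). The spring resists with 2.5 N at first and 6 N at the end; it returns by itself.
- screw_tin: Bystander: open round tin of screws, 84 mm across, 29 mm high; loose. Origin: centre of underside.
- sanding_block: Bystander: cork sanding block 65 x 100 x 30 mm; loose. Origin: centre of underside.
- masking_tape: Bystander: roll of masking tape, 96 mm across, 24 mm high, lying flat; loose. Origin: centre of underside.

How it is judged:
By the outcome, as a careful person would: the job done as asked, in the order asked, and still so for the second after the job is handed in, with the robot touching nothing.
It also fails if it takes over 54 s, if anything falls off the work surface, if the arm or the gripper's body presses on something with over 40 N, if the wrist force passes 120 N, or if a joint passes its speed limit or range.

## Robot

A 6-joint arm with a two-finger parallel gripper is mounted at the origin on the work surface; the furniture and walls round the work are solid. World frame = base frame: x ahead of the robot, y to its left, z up, the work surface at z = 0. Lengths are in mm, angles in rad, forces in N, time in s.
With the tool pointing down it reaches from about 150 to 775 mm from the base axis. Payload 6.1 kg.
Tool frame: the origin (TCP) lies at the very end of the fingers, on their centre line; the grasp point (between the pads) lies 19 mm behind it; z points along the fingers, x is the direction in which the jaws open and shut, and the axes are right-handed (so a half turn about z gives the same grasp; the last joint's range is limited). The gripper opens to 85 mm and grips with 20 to 120 N. Pads are 22 mm wide; open, the fingers measure 114 mm over their backs; the gripper's body (76 mm by 85 mm) begins 54 mm behind the grasp point. The pads swing forward as they close: fully open they stand 13 mm farther back than shut.
Start: joints at [-1.113, 0.126, -0.04, 1.405, 0, 1.571], TCP at [232.028, -470.926, 231.295] pointing down, gripper open.
Joint ranges: [-2.72, 2.72], [-0.95, 1.95], [-1.27, 1.35], [-1.78, 2.02], [-1.46, 1.47], [-3.14, 3.14]. Speed limits (rad/s): [2.39, 2.39, 3.01, 3.14, 3.14, 3.14].

## Interface

Orientations are given as a unit quaternion [x, y, z, w].
In Python, from station import arm gives the robot as it stands.
- The arm moves only by the shell command python3 -m creep 'ROWS' [FORCE]. ROWS is a JSON object of lists of equal length, an entry for each row: "travel": the shift along the tool's x, y, z normalised to -1 to 1, where 1 is 500 mm, a list of three; "twist": the turn about the tool's z normalised to -1 to 1, where 1 is 180 degrees; "fingers": the closure, from 0 (fully open) to 1 (shut). In form: {"travel": [[dx, dy, dz], ...], "twist": [twist, ...], "fingers": [fingers, ...]}. A call has exactly 5 rows; each row shifts and turns the commanded pose from where the row before left it, along the tool's axes as they then stand; what a row does not reach is not made up. A row lasts 1/8 s, in which the tool goes at most 62.5 mm and 10.7 degrees, less where a joint would pass 70% of its speed; a pose out of reach is approached as far as the arm can. A call with a number of a shift or a turn outside -1 to 1 is refused whole. A call with a gripper value outside its range is refused whole. The fingers move at their own pace and stop on an object; FORCE is the grip in N (left out, the last holds). Time passes only in rows, so rows that do not move let the fingers close, or fill a call up. It gives the time, the measured TCP pose, the force and the opening at its end, in the units of the state.
- arm.sense(): the state, without advancing time (a new reading comes with each control period).
- arm.snapshot(name): name is "side" or "top" or "wrist"; returns (picture, depth): 384x512x3 uint8, red, green, blue; 384x512 float32, mm along the optical axis (not along the pixel's ray), 0 where there is no reading.
- arm.camera_model(name): a dict with "mtx" (3x3 intrinsics, pixels), "extrinsics" (4x4, takes a point from world to camera coordinates). Camera axes: x right, y down, z forward; pixel columns grow to the right and rows downward; lengths in mm; the calibration is good to about 2 mm. A picture is of the moment at which its call begins: read the wrist's pose just before it. camera_model takes no time and is no camera call; for the wrist camera it gives the pose at the moment of the call.
- arm.close_job(): hands the job in, once; it reports no verdict.
Trained networks look in the newest picture that a camera, given by its name, has taken for a name from the list of things; names that differ only in an ending like _2 or _b are one class to them, and where a whole thing is asked for, a point or a joint stands for the part that bears it (a point fixed in the world has none). Each returns a list of dicts, best first, with "confidence" (0 to 1); they miss things now and then, are a little off and sometimes report something else, mostly with a low value. They report only what shows in the picture. A call takes as long as a camera call.
- arm.search_frame(camera, thing): "centre" ([column, row] as shares, 0 to 1, of the picture: columns of its width, rows of its height, amid what is visible of it).
- arm.place_of(camera, thing): "centre" ([column, row] as shares, 0 to 1, of the picture: columns of its width, rows of its height: a listed point, or the origin of a listed thing).
The state is a dict: "t": time; "qpos": joint angles; "dq": joint speeds; "effort": joint torques, N m; "tcp_pos": TCP position; "orientation": TCP orientation; "wrist_force": force on the tool from outside, world axes, zero at the start; "wrist_torque": the same for the moment, N m; "gripper_width": opening from 0.0 (shut) to 1.0 (fully open).
Only numpy, scipy, OpenCV 4.12 (cv2) and the standard library are available. Lean on these libraries where they do the work, as an engineer would, in place of code of your own. Each camera call takes 0.05 s, during which the arm holds its last target.

## Working session

There is one attempt and no reset: what is moved stays moved. The work goes in short steps, Python scripts to look and compute and a shell command to move; the robot and the scene stay as the last step left them, time stands still between calls to the robot, and variables do not carry over. Pictures are saved under pics/ and viewed, and the job is handed in when it is done.

```bash
ls; mkdir -p pics; python3 - <<'E'
from station import arm
import cv2,numpy as np
s=arm.sense();print(s)
for n in("top","side"):
    p,d=arm.snapshot(n);cv2.imwrite(f"pics/{n}0.png",p[:,:,::-1]);np.save(f"pics/{n}0.npy",d)
    print(n,arm.camera_model(n))
for t in["wax_tin","rack_front","reacher_stem","reacher_grip","reacher_jaws","drying_rack"]:
    print(t,arm.place_of("top",t)[:2])
E
```

```text
pics
{'t': 0.0, 'qpos': array([-1.11300176e+00,  1.26388941e-01, -4.06195280e-02,  1.40542018e+00,
       -2.16057010e-05,  1.57080681e+00]), 'dq': array([-0.00092802,  0.00026305,  0.0006258 ,  0.00023362,  0.00057746,
        0.00118124]), 'effort': array([-1.27658634e-03, -4.35917473e+01,  3.52921343e+01,  1.73046364e-02,
       -4.62900732e-05,  1.40169271e-05]), 'tcp_pos': array([ 231.84272026, -470.56526045,  230.5185228 ]), 'orientation': array([ 8.49105558e-01, -5.28222572e-01, -6.98716717e-04, -4.21934056e-04]), 'wrist_force': array([-0.11021759,  0.33936647, -0.11817408]), 'wrist_torque': array([0.00209138, 0.0643259 , 0.01774622]), 'gripper_width': 1.0029472819843472}
top {'mtx': array([[396.23217791,   0.        , 259.3636484 ],
       [  0.        , 396.23217791, 192.00511996],
       [  0.        ,   0.        ,   1.        ]]), 'extrinsics': array([[-1.25515880e-02, -9.99357260e-01,  3.35786264e-02,
         3.56335196e+01],
       [-9.81096997e-01,  5.82298799e-03, -1.93428994e-01,
         4.92194583e+02],
       [ 1.93109142e-01, -3.53717305e-02, -9.80539494e-01,
  
[... 264 characters left out ...]
1.        ]]), 'extrinsics': array([[-9.96964792e-01,  7.77975381e-02, -2.95760364e-03,
         4.75442241e+02],
       [ 5.01984983e-02,  6.13320723e-01, -7.88237148e-01,
        -1.39010173e+00],
       [-5.95089499e-02, -7.85993151e-01, -6.15364487e-01,
         1.18422949e+03],
       [ 0.00000000e+00,  0.00000000e+00,  0.00000000e+00,
         1.00000000e+00]])}
wax_tin [{'centre': [0.6697, 0.4224], 'confidence': 0.82}]
rack_front []
reacher_stem [{'centre': [0.3299, 0.4948], 'confidence': 0.87}]
reacher_grip [{'centre': [0.3064, 0.5846], 'confidence': 0.76}]
reacher_jaws []
drying_rack [{'centre': [0.3107, 0.5823], 'confidence': 0.68}, {'centre': [0.3342, 0.4961], 'confidence': 0.59}]
```

View pics/top0.png

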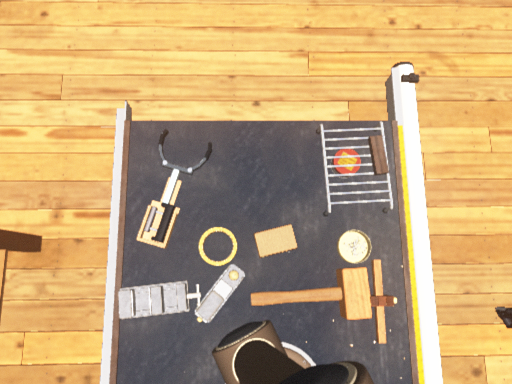

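View pics/side0.png

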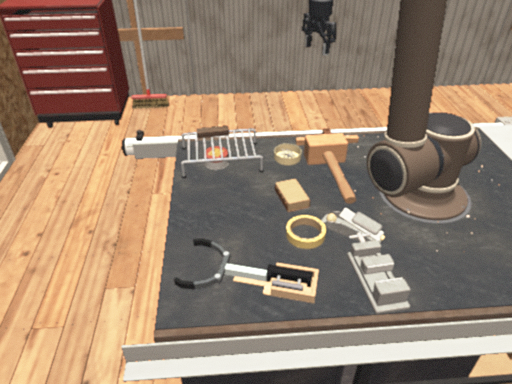

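The top picture shows the reacher in its cradle at left, stem (169,190), jaws up at about (185,150). The rack is at right (322–392, 125–210) with the orange tin at (347,161), and its open front faces left (+y). Next I measure them.

```bash
cat > h.py <<'E'
import numpy as np,cv2
from station import arm
def ray(cam,uv,z,M=None):
    m=M or arm.camera_model(cam);K=m["mtx"];E=m["extrinsics"];R=E[:3,:3];t=E[:3,3]
    d=R.T@np.linalg.inv(K)@np.array([uv[0],uv[1],1.]);c=-R.T@t
    return c+d*(z-c[2])/d[2]
def proj(cam,p,M=None):
    m=M or arm.camera_model(cam);q=m["extrinsics"][:3,:3]@np.array(p,float)+m["extrinsics"][:3,3]
    q=m["mtx"]@q;return q[:2]/q[2]
def rect(cam,img,z,x0,x1,y0,y1,s,M=None):
    # output: up=+x, left=+y ; s px per mm
    m=M or arm.camera_model(cam)
    H,W=int((x1-x0)*s),int((y1-y0)*s)
    c,r=np.meshgrid(np.arange(W),np.arange(H))
    X=x1-r/s;Y=y1-c/s
    P=np.stack([X,Y,np.full_like(X,z),np.ones_like(X)],-1)@m["extrinsics"].T
    q=P[...,:3]@m["mtx"].T;q=q[...,:2]/q[...,2:]
    return cv2.remap(img,q[...,0].astype(np.float32),q[...,1].astype(np.float32),cv2.INTER_CUBIC)
S=np.array([512,384])
E
python3 - <<'E'
from h import *
# no time: top points already
for n,c,z in[("tin",(.6697,.4224),0),("stem",(.3299,.4948),16),("grip",(.3064,.5846),16)]:
    print(n,ray("top",np.array(c)*S,z))
for t,z in[("wax_tin",0),("reacher_stem",16),("reacher_grip",16),("reacher_jaws",16),("rack_front",0),("drying_rack",0),("screw_tin",0),("sanding_block",0),("masking_tape",0)]:
    for d in arm.place_of("side",t)[:2]: print(t,d,ray("side",np.array(d["centre"])*S,z).round(1))
p=cv2.imread("pics/top0.png")
cv2.imwrite("pics/r_reach.png",rect("top",p,26,280,640,120,420,1.6))
cv2.imwrite("pics/r_rack.png",rect("top",p,59,380,680,-340,0,2))
p=cv2.imread("pics/side0.png")
cv2.imwrite("pics/rs_reach.png",rect("side",p,26,280,640,120,420,1.6))
cv2.imwrite("pics/rs_rack.png",rect("side",p,59,380,680,-340,0,2))
E
```

```text
tin [ 583.53094402 -200.13819848    0.        ]
stem [505.43934666 266.47449162  16.        ]
grip [415.25553636 294.32035381  16.        ]
wax_tin {'centre': [0.4164, 0.4216], 'confidence': 0.64} [ 584.7 -201.4    0. ]
reacher_stem {'centre': [0.4898, 0.713], 'confidence': 0.82} [503.1 272.1  16. ]
reacher_grip {'centre': [0.5613, 0.7349], 'confidence': 0.93} [426.2 302.   16. ]
drying_rack {'centre': [0.4342, 0.4289], 'confidence': 0.84} [ 556.9 -183.7    0. ]
screw_tin {'centre': [0.5611, 0.4141], 'confidence': 0.75} [ 354.3 -198.6    0. ]
sanding_block {'centre': [0.5654, 0.5148], 'confidence': 0.91} [375.5  -6.6   0. ]
masking_tape {'centre': [0.592, 0.6156], 'confidence': 0.74} [364.3 148.1   0. ]
masking_tape {'centre': [0.417, 0.4255], 'confidence': 0.17} [ 583.8 -193.1    0. ]
```

View pics/r_reach.png

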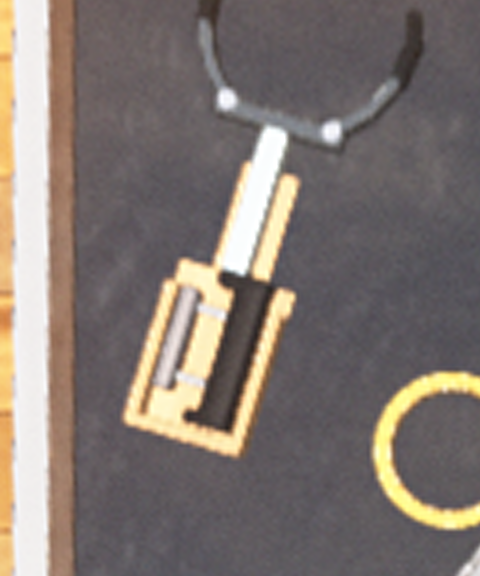

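View pics/r_rack.png

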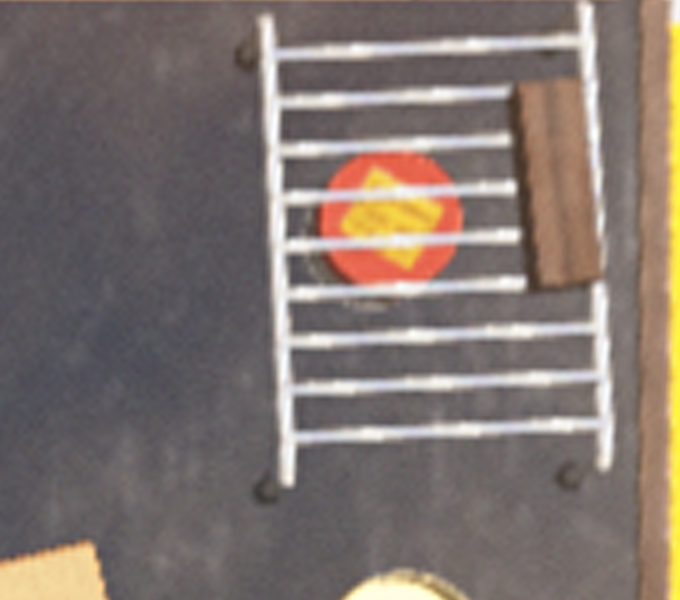

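View pics/rs_reach.png

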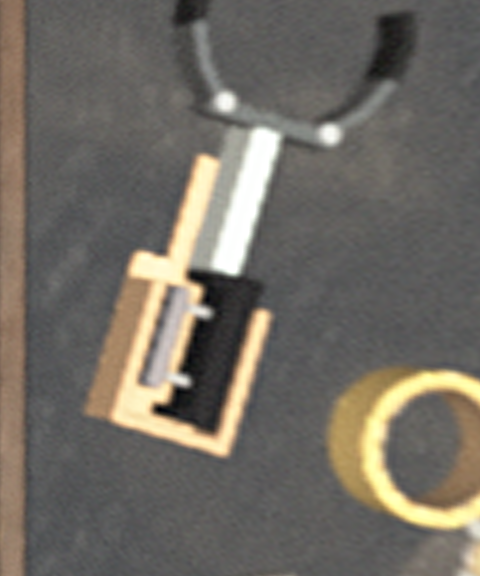

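View pics/rs_rack.png

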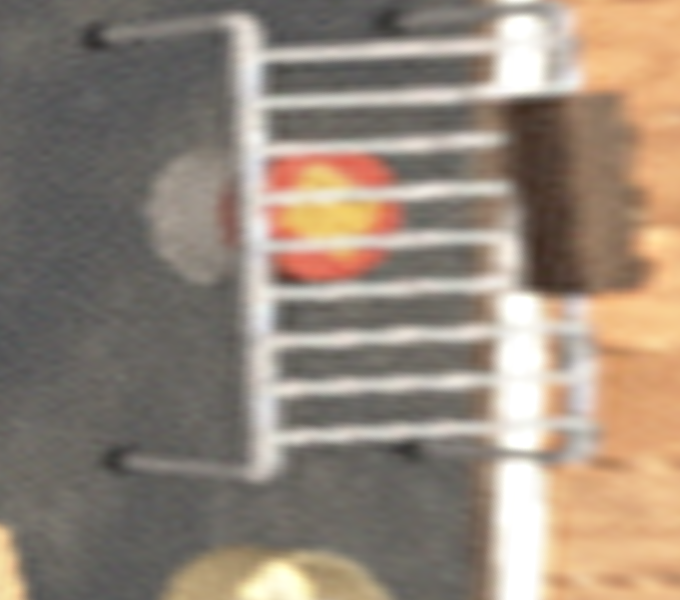

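The rectified views show the rack rails and its feet, the tin (orange lid), and the reacher's yoke, pivots, stem and handle. Next I compute sub-pixel geometry.

```bash
cat >> h.py <<'E'
def rp(cam,px,z0,x1,y1,s,z):
    return ray(cam,proj(cam,(x1-px[1]/s,y1-px[0]/s,z0)),z)
E
python3 - <<'E'
from h import *
for n in("top","side"):
    img=cv2.imread(f"pics/{n}0.png")
    r=rect(n,img,40,380,680,-340,0,2)
    h=cv2.cvtColor(r,cv2.COLOR_BGR2HSV)
    m=((h[...,0]<28)&(h[...,1]>170)&(h[...,2]>120)).astype(np.uint8)
    m[:, :200]=0; m[400:]=0;m[:, 480:]=0
    m=cv2.morphologyEx(m,cv2.MORPH_OPEN,np.ones((3,3)))
    m=cv2.morphologyEx(m,cv2.MORPH_CLOSE,np.ones((9,9)))
    c=max(cv2.findContours(m,0,2)[0],key=cv2.contourArea)
    (cx,cy),(a,b),_=cv2.fitEllipse(cv2.convexHull(c));print(n,"tin",680-cy/2,-cx/2,a/2,b/2)
for z in(0,):
  print("top feet",[rp("top",p,59,680,0,2,z).round(1) for p in((247,53),(265,490),(568,477),)])
  print("side feet",[rp("side",p,59,680,0,2,z).round(1) for p in((97,37),(120,460),(385,20),(407,450))])
for z in(50,53,56,59):
  print(z,"top rail",[rp("top",p,59,680,0,2,z).round(1) for p in((267,15),(288,487))],"side rail",[rp("side",p,59,680,0,2,z).round(1) for p in((243,20),(262,470))])
# reacher
for n,pts in(("top",dict(p1=(227,98),p2=(332,131),st=(274,130),stb=(231,270))),("side",dict(p1=(225,102),p2=(331,134),st=(268,130),stb=(226,272)))):
  for k,v in pts.items(): print(n,k,[rp(n,v,26,640,420,1.6,z).round(1) for z in (26,29)])
E
```

```text
top tin 576.9772415161133 -203.58621215820312 16.147775650024414 70.7447738647461Traceback (most recent call last):
  File "<stdin>", line 10, in <module>
ValueError: max() iterable argument is empty
```

```bash
python3 - <<'E'
from h import *
print("tin top",rp("top",(390.5,221),59,680,0,2,40))
print("side tin: right edge, top, bot",[rp("side",p,59,680,0,2,40).round(1) for p in((403,215),(320,150),(320,282),(222,215))])
for z in(0,):
  print("top feet",[rp("top",p,59,680,0,2,z).round(1) for p in((247,53),(265,490),(568,477),)])
  print("side feet",[rp("side",p,59,680,0,2,z).round(1) for p in((97,37),(120,460),(385,20),(407,450))])
for z in(50,53,56,59):
  print(z,"top rail",[rp("top",p,59,680,0,2,z).round(1) for p in((267,15),(288,487))],"side rail",[rp("side",p,59,680,0,2,z).round(1) for p in((243,20),(262,470))])
# reacher
for n,pts in(("top",dict(p1=(227,98),p2=(332,131),st=(274,130),stb=(231,270))),("side",dict(p1=(225,102),p2=(331,134),st=(268,130),stb=(226,272)))):
  for k,v in pts.items(): print(n,k,[rp(n,v,26,640,420,1.6,z).round(1) for z in (26,29)])
E
```

```text
tin top [ 574.7792755  -200.33282995   40.        ]
side tin: right edge, top, bot [array([ 573.3, -232.6,   40. ]), array([ 606.7, -189.9,   40. ]), array([ 538.8, -189.9,   40. ]), array([ 573.3, -139.5,   40. ])]
top feet [array([ 675., -135.,    0.]), array([ 443.3, -144.5,    0. ]), array([ 450.2, -305.1,    0. ])]
side feet [array([ 671.8, -131.5,    0. ]), array([ 441.7, -144.1,    0. ]), array([ 681. , -288.2,    0. ]), array([ 447.1, -300.2,    0. ])]
50 top rail [array([ 675.9, -135.3,   50. ]), array([ 437.8, -145.9,   50. ])] side rail [array([ 671.7, -135.1,   50. ]), array([ 443.7, -144.8,   50. ])]
53 top rail [array([ 674.8, -134.7,   53. ]), array([ 437.4, -145.3,   53. ])] side rail [array([ 671.1, -130.6,   53. ]), array([ 444.1, -140.2,   53. ])]
56 top rail [array([ 673.6, -134.1,   56. ]), array([ 436.9, -144.6,   56. ])] side rail [array([ 670.6, -126. ,   56. ]), array([ 444.6, -135.6,   56. ])]
59 top rail [array([ 672.5, -133.5,   59. ]), array([ 436.5, -144. ,   59. ])] side rail [array([ 670. , -121.5,   59. ]), array([ 445., -131.,   59.])]
top p1 [array([578.8, 278.1,  26. ]), array([577.9, 277.5,  29. ])]
top p2 [array([558.1, 212.5,  26. ]), array([557.4, 212.1,  29. ])]
top st [array([558.7, 248.7,  26. ]), array([558. , 248.2,  29. ])]
top stb [array([471.2, 275.6,  26. ]), array([470.7, 275. ,  29. ])]
side p1 [array([576.2, 279.4,  26. ]), array([576.1, 282. ,  29. ])]
side p2 [array([556.2, 213.1,  26. ]), array([556.2, 216. ,  29. ])]
side st [array([558.8, 252.5,  26. ]), array([558.7, 255.2,  29. ])]
side stb [array([470. , 278.8,  26. ]), array([470.3, 281.4,  29. ])]
```

```bash
cat >> h.py <<'E'
from scipy.spatial.transform import Rotation as Rn
import json
def toolang():
    s=arm.sense();x=Rn.from_quat(s["orientation"]).as_matrix()[:,0]
    return s["tcp_pos"],np.degrees(np.arctan2(x[1],x[0]))
def plan(target,ang,n):
    """print n rows from measured pose to target/ang"""
    p,a=toolang();T=np.array(target,float);da=(ang-a+180)%360-180
    print("from",p.round(1),round(a,2),"per-row",np.linalg.norm(T-p)/n,"mm",da/n,"deg")
    rows=[];tw=[];cur=p.copy()
    for i in range(n):
        goal=p+(T-p)*(i+1)/n;d=goal-cur;t=np.radians(a)
        ex=np.array([np.cos(t),np.sin(t),0]);ey=np.array([np.sin(t),-np.cos(t),0])
        r=[round(float(v),4) for v in(d@ex/500,d@ey/500,-d[2]/500)];w=round(-da/n/180,4)
        rows.append(r);tw.append(w);cur=cur+500*(r[0]*ex+r[1]*ey)-np.array([0,0,500*r[2]]);a+=-w*180
    for k in range(0,n,5): print(json.dumps({"travel":rows[k:k+5],"twist":tw[k:k+5]}))
E
python3 - <<'E'
from h import *
plan((505,266,130),72.9,15)
E
```

```text
from [ 232.  -470.9  231.3] -63.77 per-row 52.82499813145486 mm 9.11149051893896 deg
{"travel": [[-0.0721, -0.0761, 0.0135], [-0.0591, -0.0865, 0.0135], [-0.0446, -0.0948, 0.0135], [-0.0291, -0.1006, 0.0135], [-0.0128, -0.104, 0.0135]], "twist": [-0.0506, -0.0506, -0.0506, -0.0506, -0.0506]}
{"travel": [[0.0038, -0.1048, 0.0136], [0.0203, -0.1027, 0.0135], [0.0364, -0.0983, 0.0135], [0.0515, -0.0913, 0.0135], [0.0652, -0.082, 0.0135]], "twist": [-0.0506, -0.0506, -0.0506, -0.0506, -0.0506]}
{"travel": [[0.0775, -0.0706, 0.0135], [0.0876, -0.0574, 0.0135], [0.0956, -0.0429, 0.0135], [0.1012, -0.0272, 0.0135], [0.1042, -0.0109, 0.0135]], "twist": [-0.0506, -0.0506, -0.0506, -0.0506, -0.0506]}
```

```bash
python3 -m creep '{"travel": [[-0.072, -0.076, 0.0], [-0.059, -0.0865, 0.0], [-0.0445, -0.095, 0.0], [-0.029, -0.1005, 0.0], [-0.013, -0.104, 0.0]], "twist": [-0.0506, -0.0506, -0.0506, -0.0506, -0.0506], "fingers":[0,0,0,0,0]}'
python3 -m creep '{"travel": [[0.004, -0.105, 0.01], [0.020, -0.103, 0.01], [0.0365, -0.098, 0.01], [0.0515, -0.091, 0.01], [0.065, -0.082, 0.01]], "twist": [-0.0506, -0.0506, -0.0506, -0.0506, -0.0506], "fingers":[0,0,0,0,0]}'
python3 - <<'E'
from h import *
plan((505,266,140),72.9,5)
E
```

```text
t: 1.48
tcp_pos: [323.3, -223.9, 231.5]
orientation: [0.988, -0.156, 0.0, 0.0]
wrist_force: [1.5, -0.7, 1.0]
gripper_width: 0.998
t: 2.1
tcp_pos: [414.4, 22.0, 206.4]
orientation: [0.971, 0.239, 0.0, 0.0]
wrist_force: [0.3, 0.6, 0.1]
gripper_width: 0.998
from [414.4  22.  206.4] 27.63 per-row 53.73097961903977 mm 9.054959821378059 deg
{"travel": [[0.0774, -0.0697, 0.0266], [0.0874, -0.0566, 0.0265], [0.0952, -0.0422, 0.0266], [0.1006, -0.0267, 0.0266], [0.1036, -0.0105, 0.0265]], "twist": [-0.0503, -0.0503, -0.0503, -0.0503, -0.0503]}
```

```bash
python3 -m creep '{"travel": [[0.0775, -0.0695, 0.0265], [0.0875, -0.0565, 0.0265], [0.095, -0.042, 0.0265], [0.1005, -0.0265, 0.0265], [0.1035, -0.0105, 0.0265]], "twist": [-0.0503, -0.0503, -0.0503, -0.0503, -0.0503], "fingers":[0,0,0,0,0]}'
python3 - <<'E'
from h import *
print(toolang())
M=arm.camera_model("wrist")
p,d=arm.snapshot("wrist");cv2.imwrite("pics/w1.png",p[:,:,::-1]);np.save("pics/w1.npy",d)
for t in("reacher_stem","reacher_grip","reacher_jaws"):
    for q in arm.place_of("wrist",t)[:2]:print(t,q,ray("wrist",np.array(q["centre"])*S,16,M).round(1))
import pickle;pickle.dump(M,open("pics/w1.pkl","wb"))
E
```

```text
t: 2.72
tcp_pos: [506.6, 265.2, 139.6]
orientation: [0.804, 0.594, 0.0, 0.0]
wrist_force: [1.1, 0.0, -0.0]
gripper_width: 1.002
(array([506.57306744, 265.15972417, 139.63836636]), np.float64(72.89587751101381))
reacher_stem {'centre': [0.4994, 0.4599], 'confidence': 0.82} [501.4 267.7  16. ]
reacher_grip {'centre': [0.4975, 0.1841], 'confidence': 0.59} [422.3 291.2  16. ]
```

View pics/w1.png

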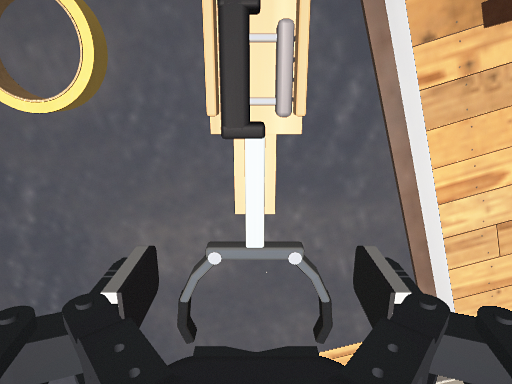

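The wrist view shows stem and yoke upright in the picture: pivots at (215,258) and (295,258), stem between (255,140) and (255,245), cradle floor to row 213.

```bash
python3 - <<'E'
from h import *
import pickle;M=pickle.load(open("pics/w1.pkl","rb"))
for uv in((215,258),(295,258),(255,258),(255,247),(255,140),(245,190),(264,190)):
    print(uv,ray("wrist",uv,28,M).round(1))
d=np.load("pics/w1.npy");K=M["mtx"];E=M["extrinsics"]
for uv in((255,240),(255,160),(215,258),(238,60),(212,70)):
    z=d[uv[1],uv[0]];c=np.linalg.inv(K)@[uv[0],uv[1],1]*z;print(uv,z,(E[:3,:3].T@(c-E[:3,3])).round(1))
print(proj("wrist",(506.6,265.2,16),M))
E
```

```text
(215, 258) [556.6 214.5  28. ]
(295, 258) [576.6 279.5  28. ]
(255, 258) [566.6 247.   28. ]
(255, 247) [556.7 250.   28. ]
(255, 140) [470.7 276.5  28. ]
(245, 190) [506.5 257.1  28. ]
(264, 190) [511.  271.6  28. ]
(255, 240) 280.25565 [551.4 251.7  26.2]
(255, 160) 259.57336 [485.7 271.9  27.4]
(215, 258) 281.7161 [556.  214.8  29.2]
(238, 60) 238.51521 [412.4 281.7  27.7]
(212, 70) 243.30284 [413.1 261.4  24.7]
[254.70445114 183.22302994]
```

```bash
python3 -m creep '{"travel": [[0,-0.009,0.06],[0,0,0.06],[0,0,0.06],[0,0,0.05],[0,0,0.032]], "twist": [0,0,0,0,0], "fingers":[0,0,0,0,0]}' 60
python3 -m creep '{"travel": [[0,0,0],[0,0,0],[0,0,0],[0,0,0],[0,0,0]], "twist": [0,0,0,0,0], "fingers":[0.5,1,1,1,1]}' 60
```

```text
t: 3.55
tcp_pos: [501.4, 263.4, 8.6]
orientation: [0.807, 0.591, -0.0, 0.0]
wrist_force: [-0.3, 0.0, 0.9]
gripper_width: 1.0
t: 4.18
tcp_pos: [502.4, 265.1, 10.1]
orientation: [0.806, 0.592, 0.001, 0.0]
wrist_force: [-0.9, 0.4, 5.7]
gripper_width: 0.166
```

```bash
python3 -m creep '{"travel": [[0,0,-0.01],[0,0,-0.03],[0,0,-0.04],[0,0,-0.04],[0,0,0]], "twist": [0,0,0,0,0], "fingers":[1,1,1,1,1]}'
python3 - <<'E'
from h import *
print(toolang(),arm.sense()["wrist_force"],arm.sense()["wrist_torque"])
p,d=arm.snapshot("side");cv2.imwrite("pics/s2.png",p[:,:,::-1])
M=arm.camera_model("wrist")
p,d=arm.snapshot("wrist");cv2.imwrite("pics/w2.png",p[:,:,::-1]);np.save("pics/w2.npy",d)
import pickle;pickle.dump(M,open("pics/w2.pkl","wb"))
E
```

```text
t: 4.8
tcp_pos: [503.0, 265.3, 71.1]
orientation: [0.806, 0.592, 0.002, 0.0]
wrist_force: [0.3, -0.3, -3.4]
gripper_width: 0.169
(array([502.98051952, 265.32200924,  71.1468684 ]), np.float64(72.57820421939206)) [ 0.30776421 -0.34060186 -3.40424754] [-0.01769877 -0.09065375 -0.06322161]
```

View pics/s2.png

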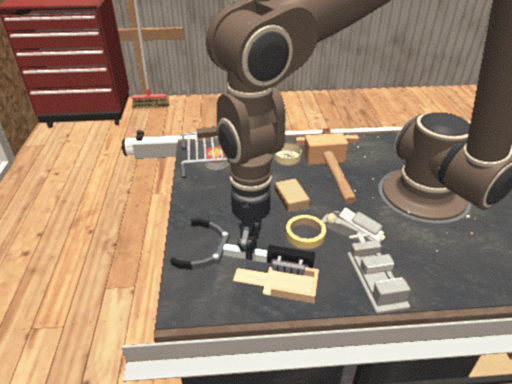

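View pics/w2.png

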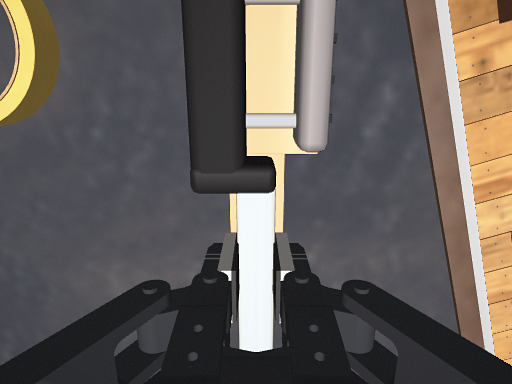

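```bash
python3 - <<'E'
from h import *
plan((563.8,46,80),2.5,10)
E
```

```text
from [501.7 264.7  68.9] 72.58 per-row 22.757568207240272 mm -7.00800070699116 deg
{"travel": [[-0.038, 0.0249, -0.0022], [-0.0347, 0.0294, -0.0022], [-0.0308, 0.0334, -0.0023], [-0.0266, 0.0369, -0.0022], [-0.0218, 0.0399, -0.0022]], "twist": [0.0389, 0.0389, 0.0389, 0.0389, 0.0389]}
{"travel": [[-0.0169, 0.0422, -0.0022], [-0.0115, 0.044, -0.0022], [-0.0061, 0.045, -0.0022], [-0.0006, 0.0455, -0.0023], [0.005, 0.0452, -0.0022]], "twist": [0.0389, 0.0389, 0.0389, 0.0389, 0.0389]}
```

```bash
python3 -m creep '{"travel": [[-0.038, 0.025, -0.004], [-0.0345, 0.0295, -0.004], [-0.031, 0.0335, -0.004], [-0.0265, 0.037, -0.003], [-0.022, 0.04, -0.002]], "twist": [0.0389, 0.0389, 0.0389, 0.0389, 0.0389],"fingers":[1,1,1,1,1]}'
python3 -m creep '{"travel": [[-0.017, 0.042, -0.002], [-0.0115, 0.044, -0.002], [-0.006, 0.045, -0.002], [-0.0005, 0.0455, -0.002], [0.005, 0.045, -0.002]], "twist": [0.0389, 0.0389, 0.0389, 0.0389, 0.0389],"fingers":[1,1,1,1,1]}'
python3 -m creep '{"travel": [[0,0,0],[0,0,0.02],[0,0,0.03],[0,0,0.03],[0,0,0]], "twist": [0,0,0,0,0],"fingers":[1,1,1,1,1]}'
cat > look.py <<'E'
import sys
from h import *
tag=sys.argv[1]
print(toolang(),arm.sense()["wrist_force"].round(1))
for n in sys.argv[2:]:
    p,d=arm.snapshot(n);cv2.imwrite(f"pics/{n}{tag}.png",p[:,:,::-1]);np.save(f"pics/{n}{tag}.npy",d)
    if n!="wrist":
        q=cv2.imread(f"pics/{n}{tag}.png");cv2.imwrite(f"pics/r{n}{tag}.png",rect(n,q,24,400,700,-260,140,2))
E
python3 look.py 3 top side wrist
```

```text
t: 5.52
tcp_pos: [532.4, 154.3, 76.3]
orientation: [0.947, 0.32, -0.001, -0.0]
wrist_force: [0.2, 0.9, -2.7]
gripper_width: 0.173
t: 6.15
tcp_pos: [563.3, 45.2, 81.2]
orientation: [1.0, 0.02, -0.001, 0.0]
wrist_force: [0.3, -0.5, -2.2]
gripper_width: 0.17
t: 6.78
tcp_pos: [562.4, 46.4, 40.3]
orientation: [1.0, 0.023, -0.002, 0.0]
wrist_force: [-0.1, -1.1, -2.6]
gripper_width: 0.171
(array([562.38993357,  46.35532955,  40.32979093]), np.float64(2.6093330439140376)) [-0.1 -1.1 -2.6]
```

View pics/rtop3.png

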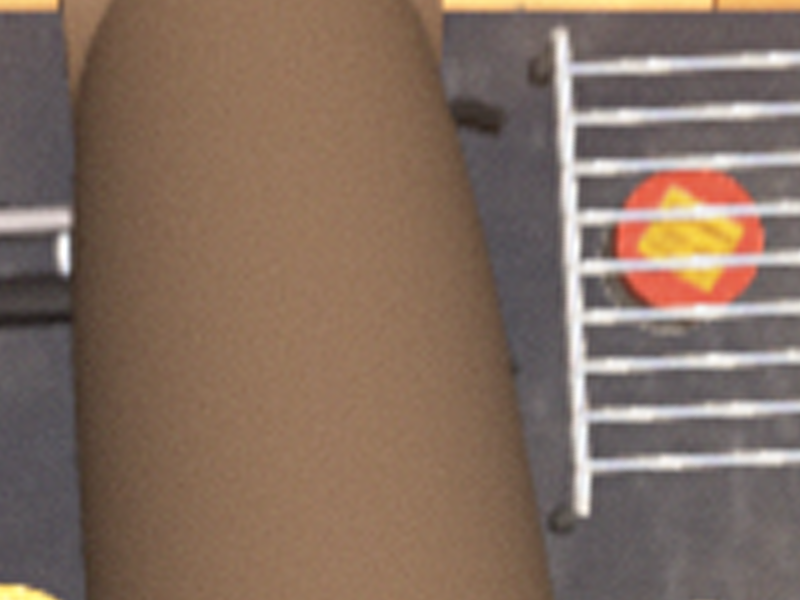

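View pics/side3.png

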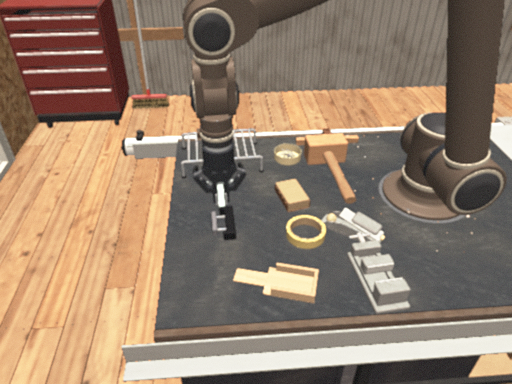

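View pics/wrist3.png

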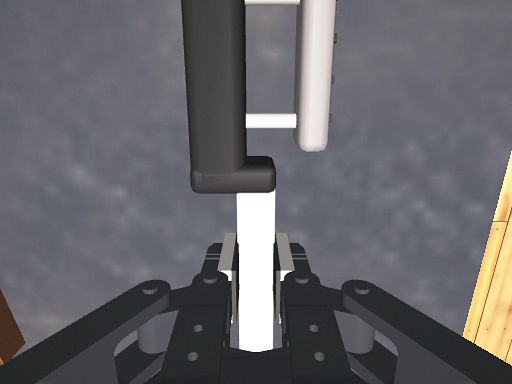

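```bash
python3 - <<'E'
from h import *
M=arm.camera_model("wrist");K=M["mtx"];E=M["extrinsics"];d=np.load("pics/wrist3.npy")
for uv in((215,10),(215,60),(215,150),(200,180),(318,30),(318,130),(256,200),(256,330)):
    z=d[uv[1],uv[0]];c=np.linalg.inv(K)@[uv[0],uv[1],1]*z;print(uv,(E[:3,:3].T@(c-E[:3,3])).round(1))
print(toolang())
E
```

```text
(215, 10) [544.9 145.   61.1]
(215, 60) [545.  129.2  60.6]
(215, 150) [545.3  97.3  60.7]
(200, 180) [539.7  85.4  61.1]
(318, 30) [580.3 140.6  60.1]
(318, 130) [559.7 119.5 185.9]
(256, 200) [561.8  77.7  59.5]
(256, 330) [564.7  15.4  59. ]
(array([564.19749773,  46.2490452 ,  42.73532231]), np.float64(2.577167908040331))
```

```bash
python3 -m creep '{"travel": [[0,0,0.02],[0,0,0.02],[0,0,0.02],[0,0,0],[0,0,0]], "twist": [0,0,0,0,0],"fingers":[1,1,1,1,1]}'
python3 - <<'E'
from h import *
plan((569.5,-81.6,12.5),2.5,7)
E
```

```text
t: 7.55
tcp_pos: [564.1, 46.1, 12.5]
orientation: [1.0, 0.022, -0.0, -0.0]
wrist_force: [0.3, -0.0, -2.7]
gripper_width: 0.167
from [564.1  46.1  12.5] 2.56 per-row 18.256887793735164 mm -0.008683244311019475 deg
{"travel": [[-0.0001, 0.0365, 0.0], [-0.0001, 0.0365, 0.0], [-0.0, 0.0365, 0.0], [-0.0001, 0.0366, 0.0001], [-0.0001, 0.0365, -0.0]], "twist": [0.0, 0.0, 0.0, 0.0, 0.0]}
{"travel": [[-0.0001, 0.0365, -0.0], [-0.0001, 0.0365, -0.0]], "twist": [0.0, 0.0]}
```

```bash
python3 -m creep '{"travel": [[0,0.02,0],[0,0.03,0],[0,0.03,0],[0,0.03,0],[0,0.02,0]], "twist": [0,0,0,0,0],"fingers":[1,1,1,1,1]}'
python3 look.py 4 top side
```

```text
t: 8.18
tcp_pos: [567.0, -20.2, 12.6]
orientation: [1.0, 0.022, 0.0, 0.0]
wrist_force: [0.6, -0.4, -2.9]
gripper_width: 0.17
(array([566.97355588, -20.24977922,  12.58541968]), np.float64(2.4961386143894413)) [ 0.6 -0.4 -2.9]
```

View pics/rtop4.png

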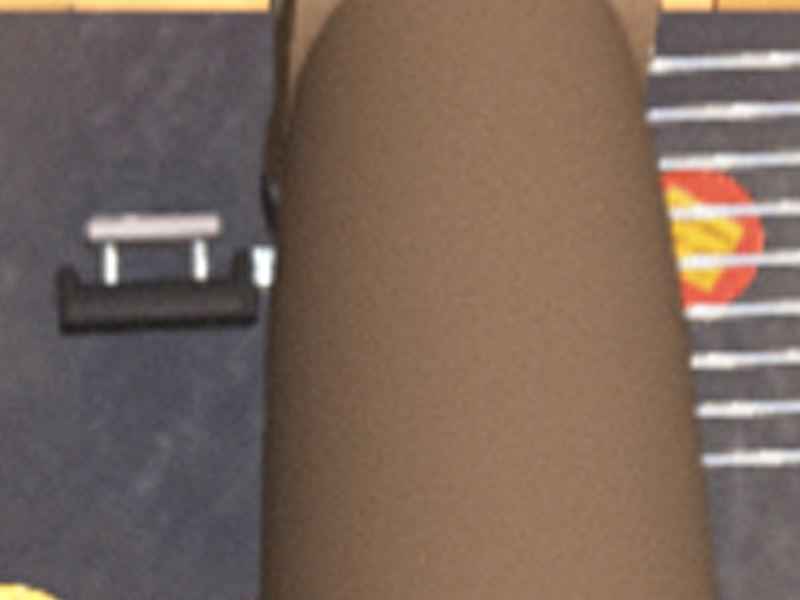

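View pics/rside4.png

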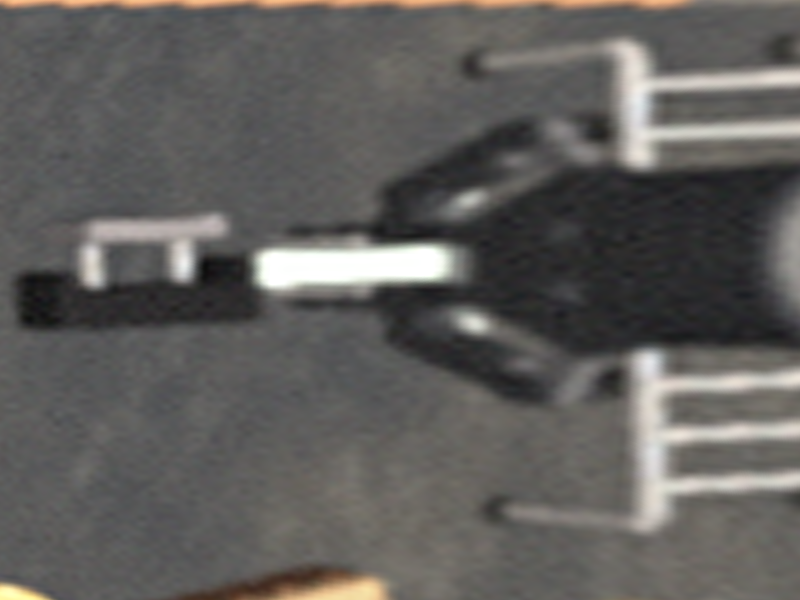

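```bash
python3 -m creep '{"travel": [[0,0.025,0],[0,0.03,0],[0,0.03,0],[0,0.025,0],[0,0.013,0]], "twist": [0,0,0,0,0],"fingers":[1,1,1,1,1]}'
python3 -m creep '{"travel": [[0,0,0],[0,0,0.003],[0,0,0.004],[0,0,0.005],[0,0,0]], "twist": [0,0,0,0,0],"fingers":[1,1,1,1,1]}'
python3 look.py 5 top side wrist
```

```text
t: 8.9
tcp_pos: [569.7, -81.3, 12.5]
orientation: [1.0, 0.022, -0.0, -0.0]
wrist_force: [-0.2, 0.4, -3.8]
gripper_width: 0.17
t: 9.52
tcp_pos: [569.6, -80.1, 6.4]
orientation: [1.0, 0.023, -0.0, -0.0]
wrist_force: [-1.0, -0.3, -3.2]
gripper_width: 0.171
(array([569.61178599, -80.05471378,   6.37093092]), np.float64(2.582100983050333)) [-1.  -0.3 -3.2]
```

View pics/rtop5.png

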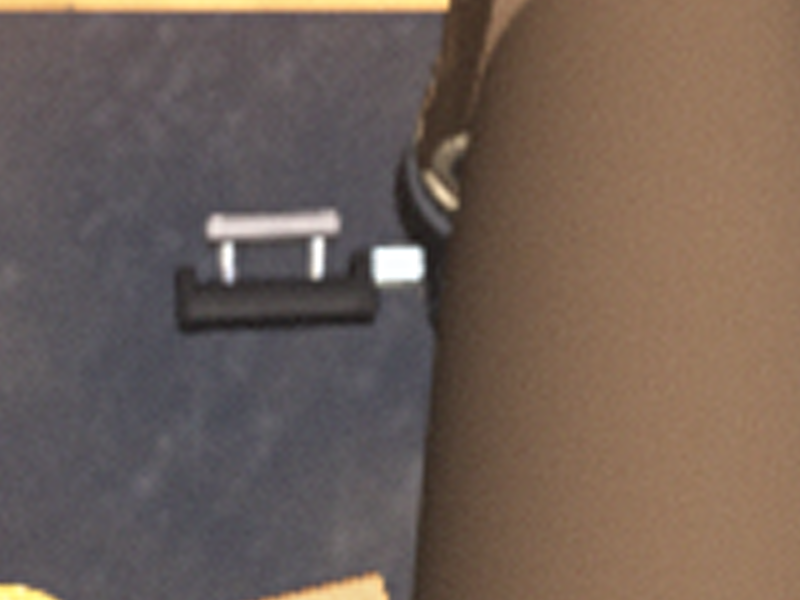

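View pics/rside5.png

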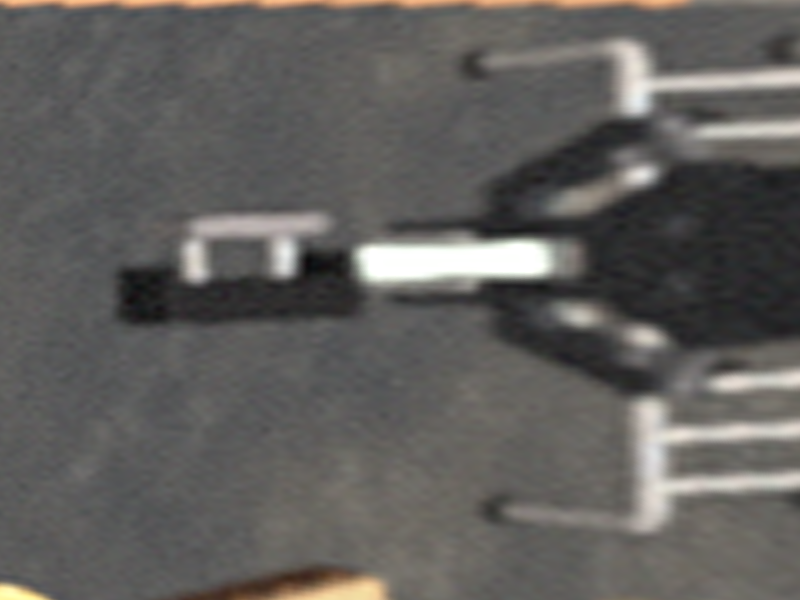

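```bash
python3 -m creep '{"travel": [[0,0,0.002],[0,0,0],[0,0,0],[0,0,0],[0,0,0]], "twist": [0,0,0,0,0],"fingers":[1,1,0.7,0,0]}'
python3 -m creep '{"travel": [[0,0,0],[0,0,-0.06],[0,0,-0.1],[0,0,-0.08],[0,0,0]], "twist": [0,0,0,0,0],"fingers":[0,0,0,0,0]}'
python3 - <<'E'
from h import *
plan((566,10,125),2.5,5)
E
```

```text
t: 10.3
tcp_pos: [569.8, -80.3, 5.5]
orientation: [1.0, 0.022, 0.0, 0.0]
wrist_force: [0.4, -0.0, -0.5]
gripper_width: 0.716
t: 10.92
tcp_pos: [571.9, -80.6, 129.4]
orientation: [1.0, 0.022, 0.003, 0.001]
wrist_force: [-0.4, -0.5, -0.8]
gripper_width: 0.998
from [571.9 -80.6 129.4] 2.56 per-row 18.18317949927995 mm -0.012254318145875232 deg
{"travel": [[-0.0007, -0.0363, 0.0018], [-0.0008, -0.0363, 0.0017], [-0.0008, -0.0363, 0.0018], [-0.0007, -0.0364, 0.0017], [-0.0008, -0.0363, 0.0018]], "twist": [0.0001, 0.0001, 0.0001, 0.0001, 0.0001]}
```

```bash
python3 -m creep '{"travel": [[0,-0.036,0],[0,-0.036,0],[0,-0.036,0],[0,-0.036,0],[0,-0.036,0]], "twist": [0,0,0,0,0],"fingers":[0,0,0,0,0]}'
python3 look.py 6 top side wrist; python3 - <<'E'
from h import *
for t,z in(("reacher_grip",12),("reacher_stem",12)):
  for c in("wrist","top","side"):
    for q in arm.place_of(c,t)[:1]:print(c,t,q,ray(c,np.array(q["centre"])*S,z).round(1))
M=arm.camera_model("wrist");import pickle;pickle.dump(M,open("pics/w6.pkl","wb"))
E
```

```text
t: 11.55
tcp_pos: [565.5, 11.2, 125.3]
orientation: [1.0, 0.023, -0.0, -0.0]
wrist_force: [0.8, -0.0, 0.6]
gripper_width: 1.002
(array([565.46323879,  11.15931656, 125.30432342]), np.float64(2.5946750163055)) [ 0.8 -0.   0.6]
wrist reacher_grip {'centre': [0.5, 0.5047], 'confidence': 0.8} [565.2   3.6  12. ]
side reacher_grip {'centre': [0.4313, 0.5266], 'confidence': 0.86} [564.4  12.6  12. ]
wrist reacher_stem {'centre': [0.5027, 0.749], 'confidence': 0.7} [570.3 -83.7  12. ]
side reacher_stem {'centre': [0.4268, 0.4784], 'confidence': 0.95} [569.4 -71.   12. ]
```

View pics/rtop6.png

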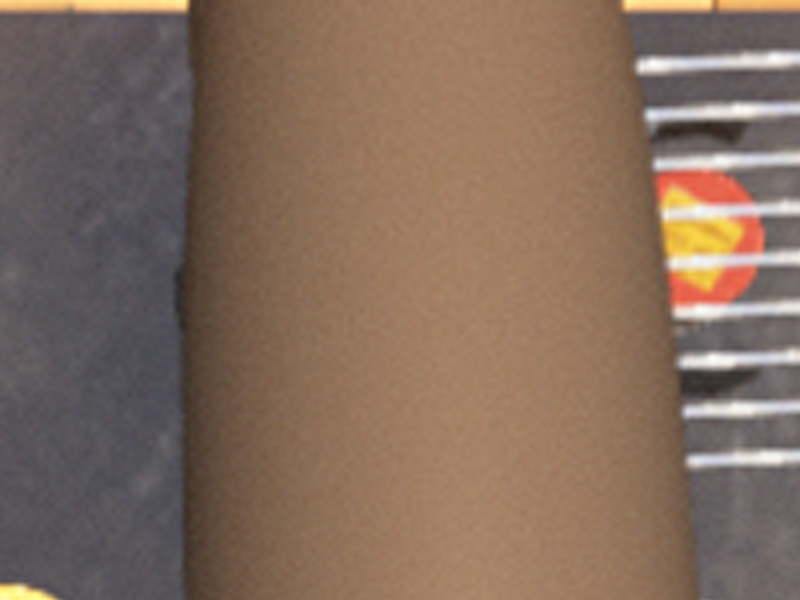

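View pics/rside6.png

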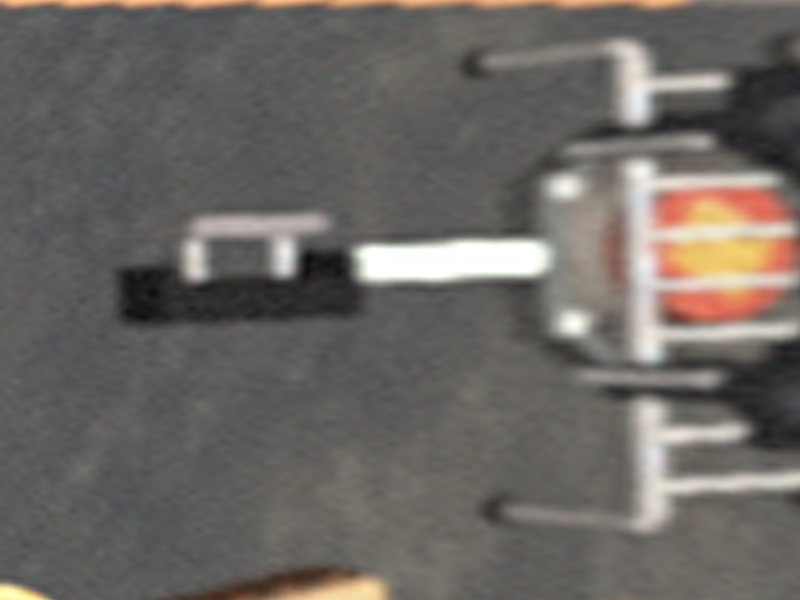

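View pics/wrist6.png

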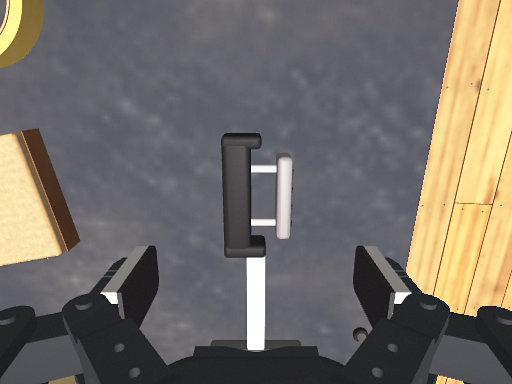

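Both jaws are round the tin under the rack (tips at about (745,130) and (760,380), tin at (700,240) in the rectified view). The reacher lies parallel to the tool. Next I go down across handle and trigger.

```bash
python3 -m creep '{"travel": [[0.0015,0.0145,0.05],[0,0,0.06],[0,0,0.06],[0,0,0.05],[0,0,0.0245]], "twist": [0,0,0,0,0], "fingers":[0,0,0,0,0]}' 40
python3 -m creep '{"travel": [[0,0,0],[0,0,0],[0,0,0],[0,0,0],[0,0,0]], "twist": [0,0,0,0,0], "fingers":[0,0,0.2,0.3,0.33]}' 40
python3 look.py 7 wrist side
```

```text
t: 12.62
tcp_pos: [565.9, 1.9, 1.9]
orientation: [1.0, 0.022, -0.001, -0.0]
wrist_force: [-0.2, -0.1, 0.5]
gripper_width: 0.998
t: 13.25
tcp_pos: [566.9, 2.4, 3.7]
orientation: [1.0, 0.022, 0.0, -0.0]
wrist_force: [-0.5, -0.1, 0.4]
gripper_width: 0.668
(array([566.92214215,   2.42809504,   3.6517755 ]), np.float64(2.5609734314309076)) [-0.5 -0.1  0.4]
```

View pics/wrist7.png

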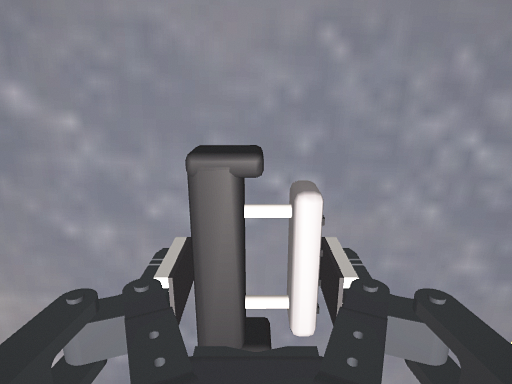

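```bash
python3 -m creep '{"travel": [[0,0,0],[-0.0035,0,0],[-0.0035,0,0],[-0.0035,0,0],[-0.0035,0,0]], "twist": [0,0,0,0,0], "fingers":[0.37,0.41,0.45,0.49,0.54]}' 40
python3 -m creep '{"travel": [[0,0,0],[0,0,0],[0,0,0],[0,0,0],[0,0,0]], "twist": [0,0,0,0,0], "fingers":[0.6,1,1,1,1]}' 40
python3 look.py 8 wrist side top
```

```text
t: 13.98
tcp_pos: [562.6, 2.2, 5.4]
orientation: [1.0, 0.022, 0.003, 0.0]
wrist_force: [5.7, -0.1, 7.4]
gripper_width: 0.467
t: 14.6
tcp_pos: [562.5, 2.1, 5.4]
orientation: [1.0, 0.022, 0.003, 0.0]
wrist_force: [3.1, -0.3, 9.1]
gripper_width: 0.464
(array([562.54817759,   2.14495066,   5.41981165]), np.float64(2.5697880724649163)) [ 3.1 -0.3  9.1]
```

View pics/wrist8.png

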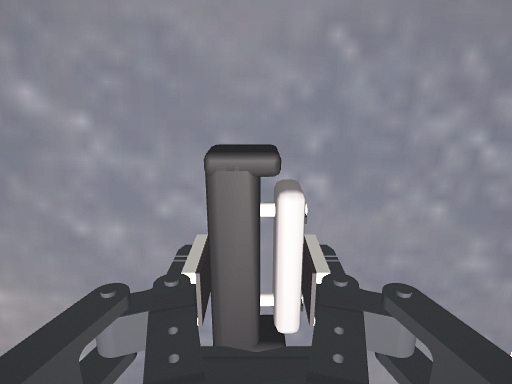

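View pics/rside8.png

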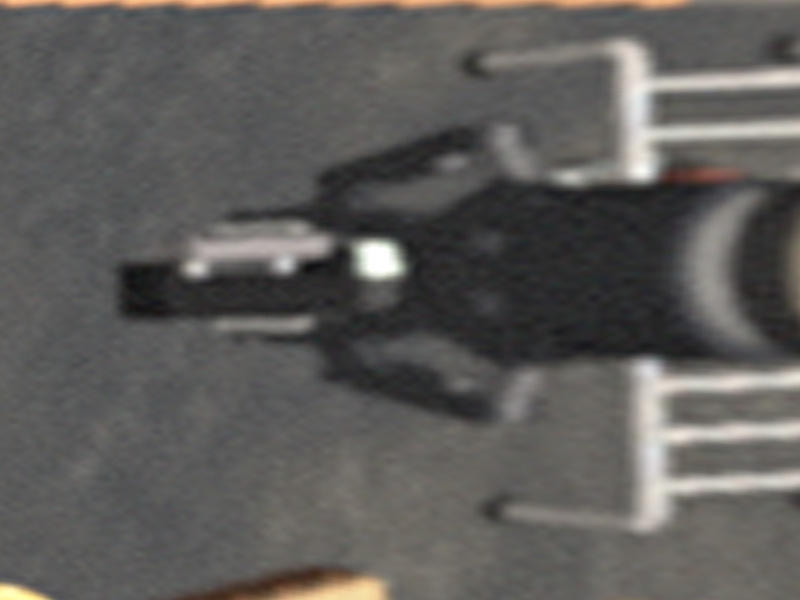

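View pics/rtop8.png

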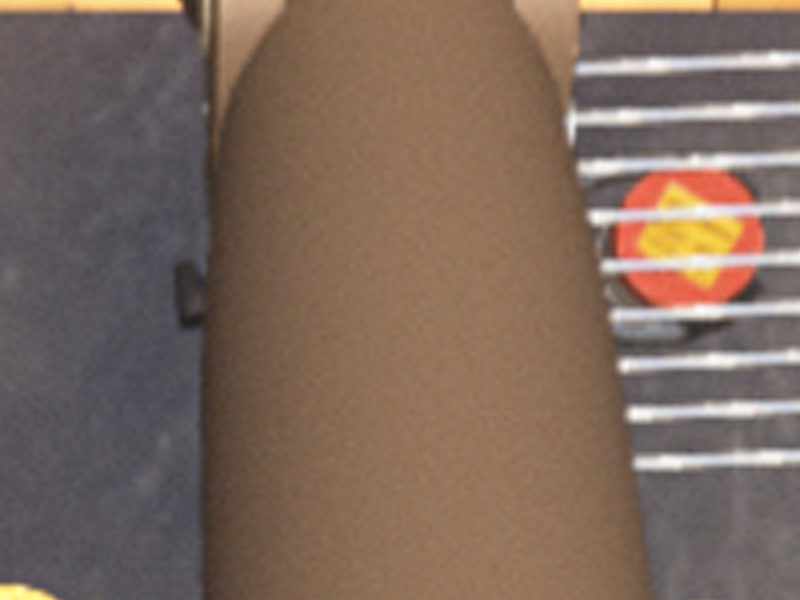

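Opening 0.464 × 85 = 39.4 mm, so the trigger is home. The top view shows the jaws curled closely round the tin, tips behind it at (757,180) and (740,325). I relieve the downward press slightly and draw the tin out.

```bash
python3 -m creep '{"travel": [[0,0,-0.003],[0,0,0],[0,-0.005,0],[0,-0.01,0],[0,-0.015,0]], "twist": [0,0,0,0,0], "fingers":[1,1,1,1,1]}'
python3 -m creep '{"travel": [[0,-0.02,0],[0,-0.02,0],[0,-0.02,0],[0,-0.015,0],[0,-0.01,0]], "twist": [0,0,0,0,0], "fingers":[1,1,1,1,1]}'
python3 look.py 9 top side
```

```text
t: 15.38
tcp_pos: [559.4, 15.0, 5.5]
orientation: [1.0, 0.021, 0.0, 0.002]
wrist_force: [0.6, -7.8, 8.7]
gripper_width: 0.462
t: 16.0
tcp_pos: [557.3, 57.7, 5.5]
orientation: [1.0, 0.021, 0.0, 0.002]
wrist_force: [-0.6, -7.8, 9.3]
gripper_width: 0.458
(array([557.34359333,  57.69460444,   5.48624085]), np.float64(2.455326901039327)) [-0.6 -7.8  9.3]
```

View pics/rtop9.png

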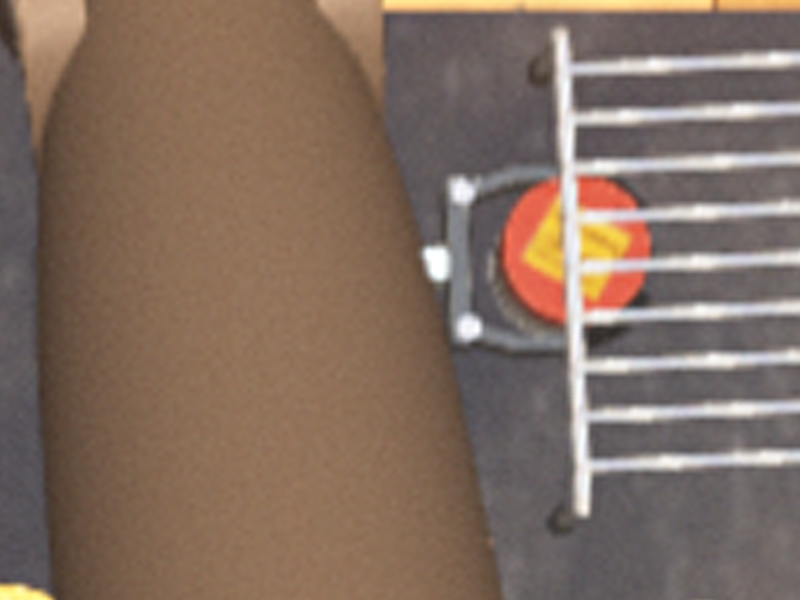

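View pics/rside9.png

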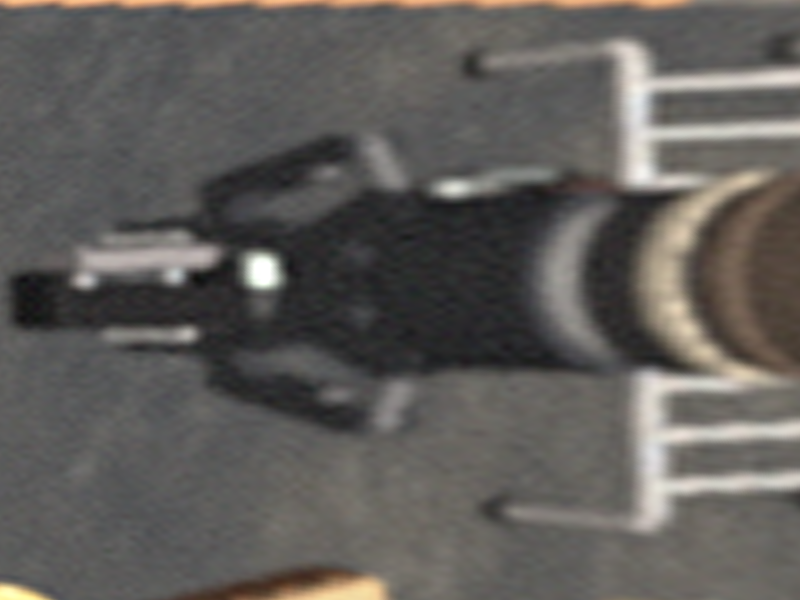

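```bash
python3 -m creep '{"travel": [[0,-0.01,0],[0,-0.018,0],[0,-0.02,0],[0,-0.02,0],[0,-0.02,0]], "twist": [0,0,0,0,0], "fingers":[1,1,1,1,1]}'
python3 -m creep '{"travel": [[0,-0.02,0],[0,-0.02,0],[0,-0.02,0],[0,-0.015,0],[0,-0.01,0]], "twist": [0,0,0,0,0], "fingers":[1,1,1,1,1]}'
python3 look.py 10 top side
```

```text
t: 16.73
tcp_pos: [555.4, 101.5, 5.5]
orientation: [1.0, 0.021, 0.0, 0.002]
wrist_force: [1.1, -8.8, 10.7]
gripper_width: 0.463
t: 17.35
tcp_pos: [553.5, 143.9, 5.5]
orientation: [1.0, 0.021, 0.0, 0.002]
wrist_force: [0.1, -9.0, 9.5]
gripper_width: 0.465
(array([553.51681742, 143.90604167,   5.49412788]), np.float64(2.447123061316832)) [ 0.1 -9.   9.5]
```

View pics/rtop10.png

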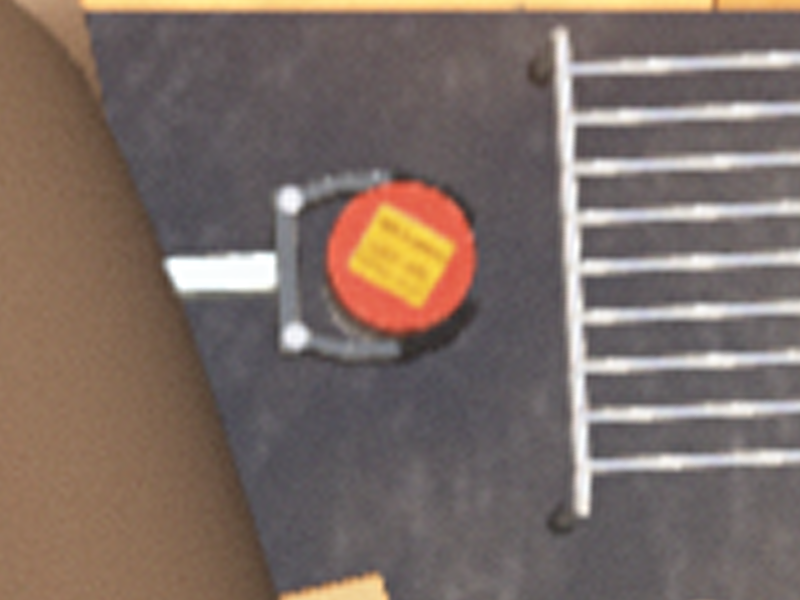

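View pics/side10.png

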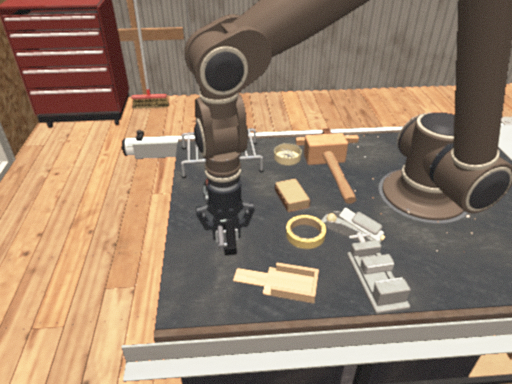

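```bash
python3 - <<'E'
from h import *
c=rp("top",(402,257),24,700,140,2,40);print("tin",c)
r=[rp("top",p,24,700,140,2,51) for p in((560,30),(583,515))]
f=[rp("top",p,24,700,140,2,0) for p in((541,70),(563,521))]
print(r,f)
for nm,(a,b),o in(("rail",r,0),("feet",f,7)):
    u=(a-b)[:2];u/=np.linalg.norm(u);n=np.array([-u[1],u[0]])
    print(nm,"centre dist",(c[:2]-b[:2])@n, "minus37:",(c[:2]-b[:2])@n-37)
E
```

```text
tin [567.17611049 -58.98437474  40.        ]
[array([ 674.68315684, -134.49641133,   51.        ]), array([ 438.63617716, -145.69039181,   51.        ])] [array([ 673.6974536 , -135.16736884,    0.        ]), array([ 442.86354815, -146.42755935,    0.        ])]
rail centre dist 80.51981879417218 minus37: 43.51981879417218
feet centre dist 81.28250730764577 minus37: 44.28250730764577
```

```bash
python3 -m creep '{"travel": [[0,-0.008,0],[0,-0.01,0],[0,-0.006,0],[0,0,0],[0,0,0]], "twist": [0,0,0,0,0], "fingers":[1,1,1,1,1]}'
python3 look.py 11 top
python3 -m creep '{"travel": [[0,0,0],[0.003,0,0],[0.003,0,0],[0.003,0,0],[0.003,0,0]], "twist": [0,0,0,0,0], "fingers":[0.5,0.45,0.42,0.38,0.34]}'
```

```text
t: 18.08
tcp_pos: [553.0, 156.0, 5.5]
orientation: [1.0, 0.021, 0.0, 0.002]
wrist_force: [0.7, -7.1, 10.5]
gripper_width: 0.46
(array([552.9550631 , 156.00542586,   5.48523298]), np.float64(2.4413881412237637)) [ 0.7 -7.1 10.5]
t: 18.75
tcp_pos: [558.7, 158.4, 4.4]
orientation: [1.0, 0.022, -0.0, -0.0]
wrist_force: [-1.5, 0.5, -1.0]
gripper_width: 0.663
```

View pics/rtop11.png

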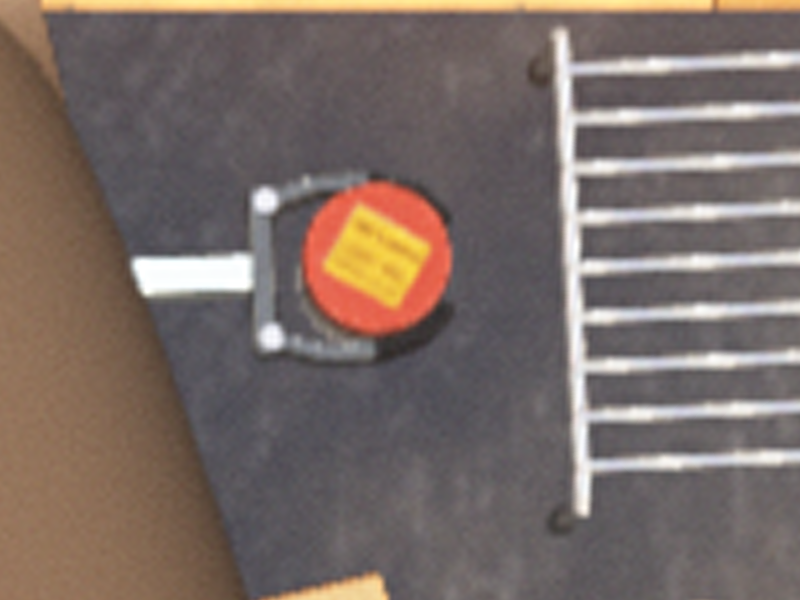

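Tin moved to (377,257) px, about 12 mm further. The gripper is opening (0.663, wider than the 54 mm of the released grip). I open fully and rise, then check.

```bash
python3 -m creep '{"travel": [[0,0,0],[0,0,0],[0,0,0],[0,0,0],[0,0,-0.02]], "twist": [0,0,0,0,0], "fingers":[0.2,0,0,0,0]}'
python3 -m creep '{"travel": [[0,0,-0.06],[0,0,-0.1],[0,0,-0.1],[0,0,-0.08],[0,0,0]], "twist": [0,0,0,0,0], "fingers":[0,0,0,0,0]}'
python3 -m creep '{"travel": [[0,-0.1,0],[0,-0.1,0],[-0.08,-0.06,0],[-0.1,0,0],[-0.1,0,0]], "twist": [0,0,0,0,0], "fingers":[0,0,0,0,0]}'
python3 look.py 12 top side
```

```text
t: 19.38
tcp_pos: [558.1, 158.0, 14.4]
orientation: [1.0, 0.022, -0.001, 0.0]
wrist_force: [-0.5, -0.2, -0.4]
gripper_width: 1.004
t: 20.0
tcp_pos: [560.6, 158.7, 189.6]
orientation: [1.0, 0.022, 0.004, -0.001]
wrist_force: [-0.2, 0.3, 0.0]
gripper_width: 1.0
t: 20.62
tcp_pos: [411.2, 281.9, 183.7]
orientation: [1.0, 0.023, -0.001, 0.0]
wrist_force: [-0.1, -0.6, 1.2]
gripper_width: 0.999
(array([411.18409855, 281.87561475, 183.7337146 ]), np.float64(2.596727314855325)) [-0.1 -0.6  1.2]
```

View pics/rtop12.png

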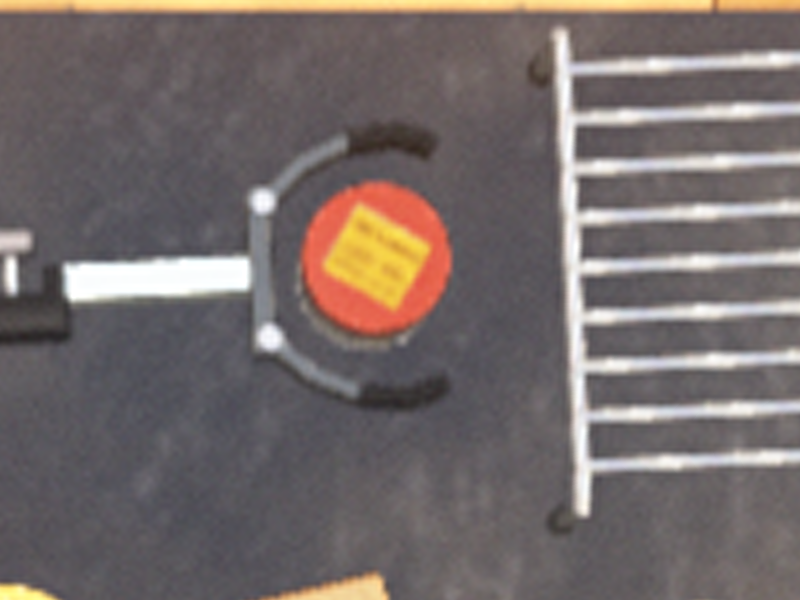

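View pics/side12.png

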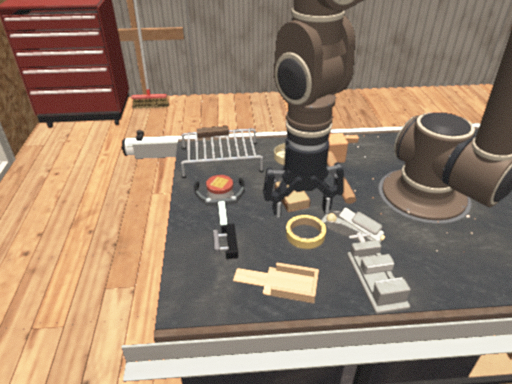

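View pics/top12.png

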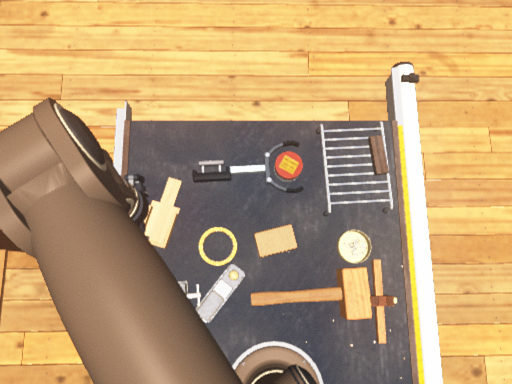

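```bash
python3 - <<'E'
from h import *
c=rp("top",(376.5,257.5),24,700,140,2,40)
a,b=[rp("top",p,24,700,140,2,0) for p in((541,70),(563,521))]
u=(a-b)[:2];u/=np.linalg.norm(u);n=np.array([-u[1],u[0]])
g=(c[:2]-b[:2])@n-37;print(c.round(1),"tin edge to leg centreline",g,"front plane ~",g-7)
def P(cam,uv,d):
    M=arm.camera_model(cam);E=M["extrinsics"];q=np.linalg.inv(M["mtx"])@[uv[0],uv[1],1]*d[uv[1],uv[0]];return (E[:3,:3].T@(q-E[:3,3])).round(1)
d=np.load("pics/top12.npy")
for uv in((290,165),(250,169),(212,175),(268,165),(292,190)):print(uv,P("top",uv,d))
A=cv2.imread("pics/top0.png").astype(int);B=cv2.imread("pics/top12.png").astype(int)
for n,(r0,r1,c0,c1) in dict(tape=(222,270,195,240),block=(222,262,250,302),screw=(225,268,334,376),rack=(122,215,352,398)).items():
    print(n,np.abs(A-B)[r0:r1,c0:c1].mean().round(2))
E
```

```text
[566.9 -46.4  40. ] tin edge to leg centreline 56.82853582609482 front plane ~ 49.82853582609482
(290, 165) [565.  -50.   41.5]
(250, 169) [559.9  54.1  21.2]
(212, 175) [543.  153.8  25.5]
(268, 165) [570.1   6.4  23.2]
(292, 190) [502.1 -55.5  23.3]
tape 2.34
block 2.07
screw 1.71
rack 3.96
```

Gap is about 50 mm, the tin stands, the reacher lies flat and the bystanders have not moved. The arm touches nothing, so I hand in.

```bash
python3 -m creep '{"travel": [[0,0,0],[0,0,0],[0,0,0],[0,0,0],[0,0,0]], "twist": [0,0,0,0,0], "fingers":[0,0,0,0,0]}'
python3 -c "
from station import arm
print(arm.close_job())"
```

```text
t: 21.35
tcp_pos: [413.4, 281.7, 184.6]
orientation: [1.0, 0.022, -0.0, 0.0]
wrist_force: [0.1, -0.5, -0.3]
gripper_width: 1.005
the job is handed in; nothing more can be done
None
```

The job was done in the order asked and handed in at t = 21.4 s. I lifted the reacher by its stem and laid it flat with its open jaws round the tin under the rack, then let go. I then gripped it across handle and trigger, squeezed the trigger home (opening about 39 mm), drew the tin straight out and released.

**Final checks:**
- **Tin:** it stands upright, with the lid measured at about 41 mm. Its side nearest the rack is about 50 mm clear of the rack's front; that distance comes from the camera and could be a few millimetres out.
- **Reacher:** it lies flat with its jaws open and the tin between them.
- **Bystanders:** the screw tin, sanding block and masking tape show no change between the first and last top pictures.
- **Forces:** the wrist force readings after each move stayed at about 14 N or below. That includes roughly 10 N of downward press on the handle while drawing; raising the arm 1.5 mm did not relieve it.

No final check failed. The networks' side-view estimates of the reacher's points were up to about 15 mm off, so I relied on the wrist and top views for those.

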